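Lock the flask carrier with its hairpin clip

ROBOT

A 7-joint arm with a two-finger parallel gripper is mounted at the origin on the work surface. World frame = base frame: x ahead of the robot, y to its left, z up, the work surface at z = 0. Lengths are in m, angles in degrees, forces in N, time in s.
With the tool pointing down it reaches from about 0.425 to 0.875 m from the base axis. Payload 4.7 kg.
Tool frame: the origin (TCP) lies midway between the tips of the shut fingers; the grasp point (between the pads) lies 19 mm behind it; z points along the fingers, y is the line along which they close (so a half turn about z gives the same grasp; the last joint's range is limited). The gripper opens to 87 mm and grips with 3 to 60 N. Pads are 19 mm wide; open, the fingers measure 117 mm over their backs; the gripper's body (75 mm by 190 mm) begins 51 mm behind the grasp point.
Start: joints at [76.438, 18.392, -4.016, 83.108, 1.295, 78.541, -3.26], TCP at [0.161, -0.63, 0.188] pointing down, gripper open.
Joint ranges: [-163.93, 163.93], [-17.29, 119.83], [-79.2, 71.16], [3.27, 140.29], [-89.18, 269.18], [5.43, 117.66], [-154.24, 154.24]. Speed limits (degrees/s): [147.25, 147.25, 180, 180, 180, 180, 180].

INTERFACE

Orientations are given as a 3x3 rotation matrix whose columns are the frame's x, y, z axes.
In Python, from bench import r gives the robot as it stands.
- The arm moves only by the tool step_arm, never from a script. Its argument "plan" is a list of rows, each an object with "dp": the shift along the tool's x, y, z in mm, a list of three; "rot": the turn, a rotation vector about the tool's x, y, z in rad, a list of three. In form: [{"dp": [tx, ty, tz], "rot": [rx, ry, rz]}, ...]. A call has 1 to 8 rows; each row shifts and turns the commanded pose from where the row before left it, along the tool's axes as they then stand; what a row does not reach is not made up. A row lasts 1/8 s, in which the tool goes at most 62.5 mm and 10.7 degrees, less where a joint would pass 70% of its speed; a pose out of reach is approached as far as the arm can. A call is refused whole if a number of a shift passes 62.5 or a number of a turn 0.188, either way. A call with a gripper value outside its range is refused whole. "grip" is the finger opening in mm, from 0 to 87, set as the call begins (left out, the last holds). The fingers move at their own pace and stop on an object; "force" is the grip in N (left out, the last holds). Time passes only in rows, so rows that do not move let the fingers close. It gives the time, the measured TCP pose, the force, the opening and the grip force at its end, in the units of the state.
- r.observe(): the state, without advancing time (a new reading comes with each control period).
- r.read_camera(name): name is "scene" or "top" or "wrist"; returns a dict with "img" (420x560x3 uint8, blue, green, red), "range_z" (420x560 float32, m along the optical axis (not along the pixel's ray), 0 where there is no reading), "mtx" (3x3 intrinsics, pixels), "origin" and "rotation" of the camera in the world; the wrist camera has in their place "hand_eye" (4x4, takes a point from camera to tool coordinates, whose origin is the TCP and whose axes are the flange's). Camera axes: x right, y up, looking along -z (the intrinsics and any distortion apply to the point x, -y, -z); pixel columns grow to the right and rows downward; lengths in m; the calibration is good to about 2 mm. A picture is of the moment at which its call begins: read the wrist's pose just before it.
- r.hand_in(): hands the job in; it is judged then, once.
The state is a dict: "time": time; "q": joint angles; "dq": joint speeds; "tau": joint torques, N m; "ee_pos": TCP position; "ee_rot": TCP orientation; "wrist_force": force on the tool from outside, world axes, zero at the start; "moment": the same for the moment, N m; "grip_width": finger opening in m; "grasp_force": force on a finger pad.
Only numpy, scipy, OpenCV 4.12 (cv2) and the standard library are available. Lean on these libraries where they do the work, as an engineer would, in place of code of your own. Each camera call takes 0.05 s, during which the arm holds its last target. There are 200 camera calls.

TASK

Press the raised hold-down bar fully down over the stud of the flask carrier, then pick up the hairpin clip by its orange grip and slide its straight leg through the stud's cross-hole until the sprung leg snaps past and the clip sits fully home around the stud, and let go. The stud can stand anywhere along its slotted foot, so feel for it and its hole gently and never press the clip on the carrier with more than 16 N; leave the bottle, dish and timer where they are.

Things in the scene. Friction and masses are not known exactly. Their poses are not given: they have to be found in the camera images.
- carrier: Aluminium flask carrier fixed to the bench: plate 130 (x) x 300 (y) mm, its top 18 mm above the bench, two flasks on it up to 44 mm high. Origin: centre of its underside, on the bench; z up. The bar is hinged at y -115, z 52 mm and runs along +y; the stud stands near y +80 mm. The clip goes in along +x, from the -x side.
- stud_mark (a point): Middle of the stud's slotted foot at cross-hole height: carrier x 0, y 80, z 72 mm; axes as the carrier's. The real stud (upright steel, diameter 18 mm, top at z 84 mm) is clamped fast up to 18 mm either way from here along y; its x and hole height are exactly these. The hole runs through along x, 8 mm wide (y), 9 mm high.
- bar (a joint): Bar's hinge angle, rad, about the carrier's +x: 0 = fully down, level, on a hard stop; grows as the free end rises (starts 0.4 to 0.75). Stiff: stays where left; a few N at the pad move it. Bar 240 mm long from the hinge, 38 wide, 8 thick; when down its top is at z 56 mm and the stud comes up through its slot, 22 mm wide, 155 to 228 mm from the hinge.
- bar_pad (a point): Centre of the top of the red push pad (30 x 36 mm) on the bar, 125 mm from the hinge, 6 mm above the bar's mid-plane. Its z axis is normal to the bar.
- clip: Hairpin clip lying flat, about 57 g: orange block grip 24 (x) x 28 (y) x 12 (z) mm and two smooth steel wire legs along +x, 6 mm above the underside. Origin: centre of the grip's underside. Straight leg: 6 mm thick, axis at y -6, tip at x 78 mm. Home, with its x along the carrier's x, the grip's front touches the stud, whose axis is then at clip x 21, y -6 mm.
- clip_tip (a point): Round end of the clip's straight leg (6 mm thick), on its axis; axes as the clip's.
- clip_spring (a joint): Opening of the clip's sprung leg, rad: 0 relaxed, about 0.17 as its hump passes the stud, 0.05 to 0.14 when home, hugging it. It passes outside the stud on the clip's +y side: pocket at clip x 22 mm, inward hump at x 34, y 0, flared end at x 54, y 9 mm. It meets the stud some 25 mm before home; pushing it past takes a few N.
- pad: Blue silicone pad fixed on the bench, 170 (x) x 150 (y) mm, 4 mm thick, on which the clip lies at the start. Origin: centre of its underside.
- medium: Bystander: pink bottle of medium, diameter 64 mm, 140 mm high. Origin: centre of its underside.
- dish: Bystander: clear culture dish with lid, diameter 94 mm, 16 mm high. Origin: centre of its underside.
- timer: Bystander: white bench timer 65 x 65 x 18 mm. Origin: centre of its underside.
Things that resemble listed ones, but are neither listed nor needed, are in the scene too. What is meant by the pad is not brown or pink, and is the larger of those in its own colour.

How it is judged (in metres and radians):
On the way, in this order (a step that is already met when the one before it is completed fails the run):
1. the hold-down bar is fully down (value of joint bar below 0.04 rad), for 0.2 s.
2. the straight leg's tip is past the stud, at the height of the hole (x of clip_tip in the frame of stud_mark above 0.012 m and y of clip_tip in the frame of stud_mark between -0.022 and 0.022 m and z of clip_tip in the frame of stud_mark between -0.012 and 0.012 m), for 0.1 s.
At the end, for the whole second after the job is handed in: Bar down (under 0.04 rad). Clip released, at rest in the cross-hole, its length within 0.35 rad of the carrier's x; its origin in the carrier frame at x -27 to -17, y 62 to 110, z 57 to 75 mm; the sprung leg snapped past and hugging the stud (opening 0.02 to 0.16 rad) (value of joint bar below 0.04 rad and x of clip in the frame of carrier between -0.027 and -0.017 m and y of clip in the frame of carrier between 0.062 and 0.11 m and z of clip in the frame of carrier between 0.057 and 0.075 m and angle between the x axis of clip and the x axis of carrier, either way round below 0.35 rad and value of joint clip_spring between 0.02 and 0.16 rad and linear speed of clip below 0.02 m/s and contact force between the fingers and clip below 0.05 N); the robot touches nothing.
It fails at once if the clip is pressed on the carrier, its bar or its stud with more than 16 N (contact force between clip and carrier above 16 N).
It fails at once if the bottle is moved by over 20 mm or tipped (distance of medium from where it was at the start of the episode above 0.02 m or angle between medium's own z axis and vertical above 0.3 rad).
It fails at once if the dish or the timer is moved by over 20 mm (distance of any of dish, timer from where it was at the start of the episode above 0.02 m).
It also fails if it takes over 72 s, if anything falls off the work surface, if the arm or the gripper's body presses on something with over 40 N, if the wrist force passes 120 N, or if a joint passes its speed limit or range.

## Working session

There is one attempt and no reset: what is moved stays moved. The work goes in short steps, Python scripts to look and compute and a tool call to move; the robot and the scene stay as the last step left them, time stands still between calls to the robot, and variables do not carry over. Pictures are saved under pics/ and viewed, at most 10 in all, crops included, and the job is handed in when it is done.

Besides the shell and the picture viewer there is one more tool, called after "Emit:" by a JSON object that holds its "method" and its "body", one argument or row to a line. step_arm: Moves the arm, as the interface text tells. Its arguments: {"type":"object","properties":{"plan":{"type":"array"},"grip":{"type":"number"},"force":{"type":"number"}},"required":["plan"]}

```bash
ls; mkdir -p pics
cat > h.py <<'E'
import numpy as np, cv2
from bench import r
def snap(n,f):
    s=r.observe(); c=r.read_camera(n); cv2.imwrite('pics/'+f+'.png',c['img'])
    if 'hand_eye' in c:
        T=np.eye(4);T[:3,:3]=np.array(s['ee_rot']);T[:3,3]=s['ee_pos'];T=T@np.array(c['hand_eye'])
        c['origin']=T[:3,3];c['rotation']=T[:3,:3]
    c={k:np.array(v) if not isinstance(v,str) else v for k,v in c.items()}
    np.savez('pics/'+f+'.npz',**{k:v for k,v in c.items() if not isinstance(v,str)}); return c
def load(f): return dict(np.load('pics/'+f+'.npz'))
def cloud(c):
    z=c['range_z'];h,w=z.shape;K=c['mtx'];u,v=np.meshgrid(np.arange(w),np.arange(h))
    P=np.stack([(u-K[0,2])/K[0,0]*z,-(v-K[1,2])/K[1,1]*z,-z],-1)
    W=P@c['rotation'].T+c['origin']; W[z==0]=np.nan; return W
E
python3 - <<'E'
from h import *
for n in('scene','top'):
    c=snap(n,n+'0'); print({k:(v if v.size<20 else v.shape) for k,v in c.items()})
print(r.observe())
a=cv2.imread('pics/scene0.png');b=cv2.imread('pics/top0.png')
E
```

```text
pics
{'img': (420, 560, 3), 'range_z': (420, 560), 'mtx': array([[461.09279363,   0.        , 277.37119812],
       [  0.        , 461.09279363, 213.16142691],
       [  0.        ,   0.        ,   1.        ]]), 'origin': array([0.96273098, 0.68789672, 1.14197662]), 'rotation': array([[-0.76512755, -0.54637612,  0.34066548],
       [ 0.6438728 , -0.64698632,  0.40845626],
       [-0.00276484,  0.53186637,  0.84682378]])}
{'img': (420, 560, 3), 'range_z': (420, 560), 'mtx': array([[482.99451802,   0.        , 270.92284328],
       [  0.        , 482.99451802, 210.94053983],
       [  0.        ,   0.        ,   1.        ]]), 'origin': array([0.32226472, 0.17060556, 1.16687112]), 'rotation': array([[-0.04881336,  0.97488178, -0.21730801],
       [-0.99879826, -0.0486005 ,  0.00632721],
       [-0.00439299,  0.21735571,  0.97608258]])}
{'time': 0.1, 'q': array([76.43753447, 18.43513228, -4.0167303 , 83.16641445,  1.29575121,
       78.53972939, -3.26206268]), 'dq': array([ 0.06962349, -0.16723849,  0.14502939, -0.03907326, -0.01909707,
       -0.13322483,  0.01088062]), 'tau': array([-1.70892613e-04, -4.92569339e+01, -4.05866643e-01, -3.13398135e+01,
       -6.41639926e-02,  3.94742901e-02,  5.57716101e-05]), 'ee_pos': array([ 0.16114757, -0.62915667,  0.18728058]), 'ee_rot': array([[ 9.68707794e-01,  2.48203439e-01, -5.11798897e-04],
       [ 2.48203947e-01, -9.68706481e-01,  1.59852269e-03],
       [-9.90240798e-05, -1.67553189e-03, -9.99998591e-01]]), 'wrist_force': array([-1.23452157, -0.46569053, -0.10400413]), 'moment': array([-0.0724757 ,  0.12552333,  0.0258297 ]), 'grasp_force': 0.0, 'grip_width': 0.08665315410271979}
```

View pics/scene0.png

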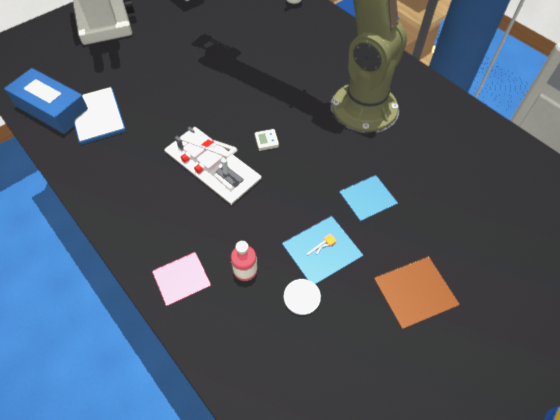

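View pics/top0.png

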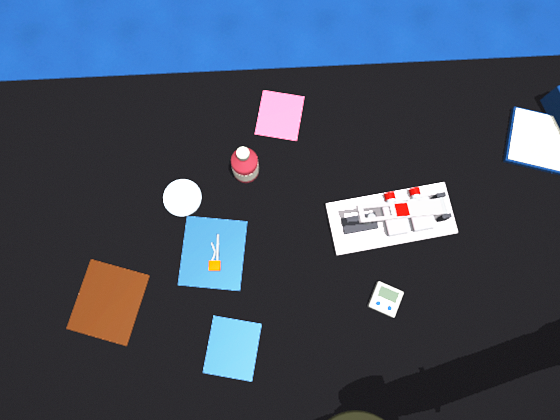

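The top view shows the carrier at about (392,217) with its red pad at (402,210). The clip's orange grip is at (215,266) on the larger blue pad (213,253). Lookalikes for that pad are the smaller blue (233,348), pink (280,115) and brown (108,302) mats. The bottle is at (245,165), the dish at (182,198) and the timer at (386,299).

Run:
```python
from h import *
c=load('top0');W=cloud(c)
im=c['img']
a=cv2.resize(im[175:260,318:468],(800,453),interpolation=cv2.INTER_CUBIC);cv2.imwrite('pics/c1.png',a)
b=cv2.resize(im[205:300,165:260],(600,600),interpolation=cv2.INTER_CUBIC);cv2.imwrite('pics/c2.png',b)
hsv=cv2.cvtColor(im,cv2.COLOR_BGR2HSV)
def rep(n,m):
    p=W[m];p=p[~np.isnan(p).any(1)];print(n,len(p),p.mean(0).round(4),p.min(0).round(3),p.max(0).round(3))
u,v=np.meshgrid(np.arange(560),np.arange(420))
H,S,V=cv2.split(hsv)
org=(H>8)&(H<28)&(S>180)&(V>200)&(abs(u-215)<20)&(abs(v-260)<20);rep('orange',org)
red=((H<6)|(H>174))&(S>180)&(V>150)&(abs(u-402)<12)&(abs(v-210)<10);rep('redpad',red)
blue=(H>95)&(H<115)&(S>100)&(abs(u-213)<45)&(abs(v-253)<50)&(V>120);rep('blue',blue)
# carrier plate: points height .012..0.024
m=(abs(W[...,2]-.018)<.007)&(abs(u-392)<75)&(abs(v-217)<50);rep('plate',m)
for src in('top0','scene0'):
  c=load(src);W=cloud(c);C=(np.array([.33+0,-0.1]))
c=load('top0');W=cloud(c)
pts=W[m][:,:2].astype(np.float32);print(cv2.minAreaRect(pts))
po=W[org][:,:2].astype(np.float32);print(cv2.minAreaRect(po))
pts=W[blue][:,:2].astype(np.float32);print(cv2.minAreaRect(pts))
for p in[(245,150),(182,198),(386,299)]:print(p,W[p[1],p[0]])
```

```text
orange 99 [0.4531 0.3048 0.0187] [0.443 0.293 0.014] [0.463 0.317 0.024]
redpad 141 [ 0.5468 -0.1292  0.1092] [ 0.533 -0.145  0.1  ] [ 0.562 -0.114  0.12 ]
blue 4144 [0.4846 0.3095 0.0059] [ 0.392  0.223 -0.004] [0.579 0.395 0.013]
plate 3553 [ 0.5395 -0.1047  0.0196] [ 0.465 -0.282  0.011] [0.631 0.031 0.025]
((0.5487133264541626, -0.1261511743068695), (0.1313105821609497, 0.30132654309272766), 7.652548313140869)
((0.45309779047966003, 0.3047316372394562), (0.024626141414046288, 0.019704028964042664), 87.75580596923828)
((0.48563966155052185, 0.30948686599731445), (0.15183375775814056, 0.17214249074459076), 81.96870422363281)
(245, 150) [0.6922701  0.21500149 0.14357059]
(182, 198) [0.62174211 0.37972577 0.01666481]
(386, 299) [ 0.3536928  -0.09424739  0.02308161]
```

View pics/c1.png

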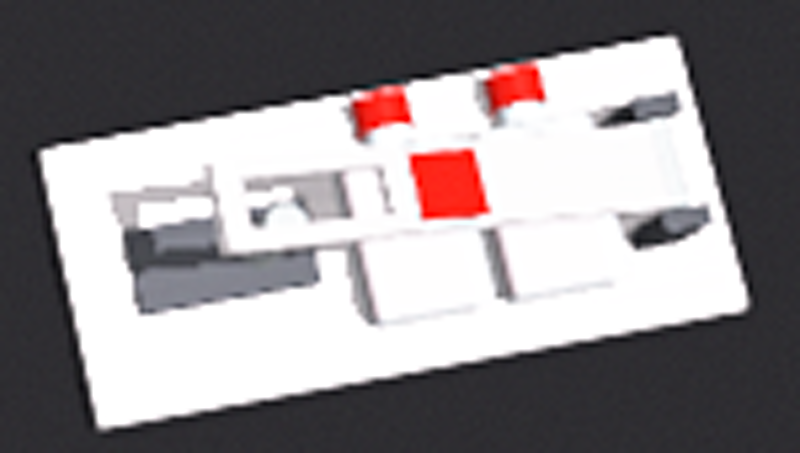

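View pics/c2.png

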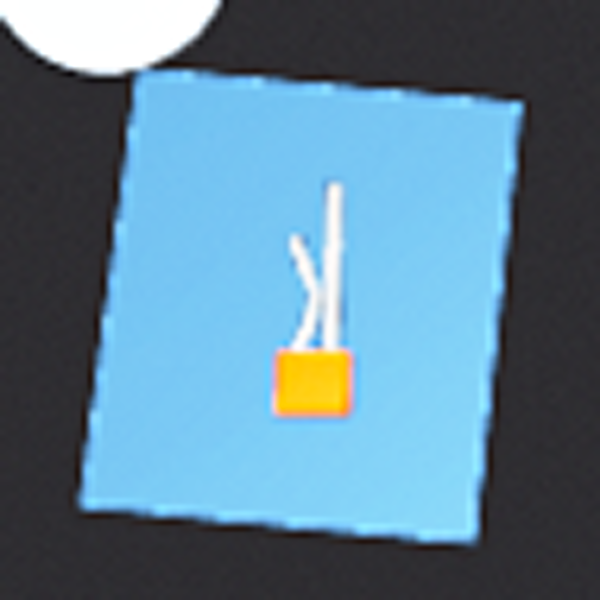

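The crop shows the bar hinged at its right end, its red pad at crop (448,185) and the stud's top in the slot at about (280,212). The clip's legs point along world +x, with the sprung leg on the +y side. I'll press the bar first.

Emit:
{"method": "step_arm", "body": {
  "plan": [
    {"dp": [45,-35,0],"rot": [0,0,0]},
    {"dp": [45,-35,0],"rot": [0,0,0]},
    {"dp": [45,-35,0],"rot": [0,0,0]},
    {"dp": [45,-35,0],"rot": [0,0,0]},
    {"dp": [45,-35,0],"rot": [0,0,0]},
    {"dp": [45,-35,0],"rot": [0,0,0]},
    {"dp": [45,-35,0],"rot": [0,0,0]},
    {"dp": [45,-35,0],"rot": [0,0,0]}
  ],
  "grip": 0,
  "force": 20
}}

```text
time: 1.1
ee_pos: [0.4412, -0.2675, 0.1881]
ee_rot: [[0.969, 0.248, -0.0], [0.248, -0.969, -0.0], [-0.0, 0.0, -1.0]]
wrist_force: [0.3, 0.1, -0.1]
grip_width: 0.015
grasp_force: 0.0
```

Emit:
{"method": "step_arm", "body": {
  "plan": [
    {"dp": [45,-35,0],"rot": [0,0,0]},
    {"dp": [45,-35,0],"rot": [0,0,0]},
    {"dp": [45,-35,0],"rot": [0,0,0]},
    {"dp": [0,0,0],"rot": [0,0,0.118]},
    {"dp": [0,0,0],"rot": [0,0,0]}
  ]
}}

```text
time: 1.72
ee_pos: [0.5451, -0.1334, 0.1876]
ee_rot: [[0.991, 0.135, -0.001], [0.135, -0.991, 0.0], [-0.001, -0.0, -1.0]]
wrist_force: [0.0, -0.8, -0.0]
grip_width: 0.0004
grasp_force: 0.0
```

Emit:
{"method": "step_arm", "body": {
  "plan": [
    {"dp": [4,-7,25],"rot": [0,0,0]},
    {"dp": [0,0,25],"rot": [0,0,0]},
    {"dp": [0,0,10],"rot": [0,0,0]},
    {"dp": [0,-1,8],"rot": [0,0,0]},
    {"dp": [0,-1,8],"rot": [0,0,0]},
    {"dp": [0,-1,8],"rot": [0,0,0]}
  ]
}}

```text
time: 2.48
ee_pos: [0.5483, -0.1236, 0.1043]
ee_rot: [[0.991, 0.132, 0.001], [0.132, -0.991, -0.0], [0.001, 0.001, -1.0]]
wrist_force: [0.1, 0.1, -0.3]
grip_width: 0.0005
grasp_force: 0.0
```

Emit:
{"method": "step_arm", "body": {
  "plan": [
    {"dp": [0,-1,8],"rot": [0,0,0]},
    {"dp": [0,-1,8],"rot": [0,0,0]},
    {"dp": [0,-1,8],"rot": [0,0,0]},
    {"dp": [0,-1,8],"rot": [0,0,0]},
    {"dp": [0,-1,5],"rot": [0,0,0]}
  ]
}}

```text
time: 3.1
ee_pos: [0.5473, -0.1171, 0.0667]
ee_rot: [[0.991, 0.134, -0.0], [0.134, -0.991, 0.001], [-0.0, -0.001, -1.0]]
wrist_force: [0.8, 1.2, 1.7]
grip_width: 0.0007
grasp_force: 0.5
```

Emit:
{"method": "step_arm", "body": {
  "plan": [
    {"dp": [0,0,2],"rot": [0,0,0]},
    {"dp": [0,0,2],"rot": [0,0,0]},
    {"dp": [0,0,2],"rot": [0,0,0]},
    {"dp": [0,0,1],"rot": [0,0,0]}
  ]
}}

```text
time: 3.6
ee_pos: [0.5473, -0.1187, 0.0602]
ee_rot: [[0.991, 0.132, 0.0], [0.132, -0.991, -0.0], [0.0, 0.0, -1.0]]
wrist_force: [0.4, 0.5, 0.7]
grip_width: 0.0003
grasp_force: 0.5
```

Emit:
{"method": "step_arm", "body": {
  "plan": [
    {"dp": [0,0,1],"rot": [0,0,0]},
    {"dp": [0,0,1],"rot": [0,0,0]}
  ]
}}

```text
time: 3.85
ee_pos: [0.5473, -0.1185, 0.0582]
ee_rot: [[0.991, 0.132, 0.0], [0.132, -0.991, -0.0], [0.0, 0.0, -1.0]]
wrist_force: [0.2, -0.3, 1.4]
grip_width: 0.0003
grasp_force: 0.5
```

Emit:
{"method": "step_arm", "body": {
  "plan": [
    {"dp": [0,0,1],"rot": [0,0,0]},
    {"dp": [0,0,0.5],"rot": [0,0,0]}
  ]
}}

```text
time: 4.1
ee_pos: [0.5472, -0.1185, 0.0567]
ee_rot: [[0.991, 0.132, -0.0], [0.132, -0.991, -0.0], [-0.0, 0.0, -1.0]]
wrist_force: [-0.4, 1.1, 1.5]
grip_width: 0.0003
grasp_force: 0.5
```

Run:
```python
from h import *
c=snap('scene','s1');W=cloud(c)
a=cv2.resize(c['img'][110:210,150:290],(800,571),interpolation=cv2.INTER_CUBIC);cv2.imwrite('pics/s1c.png',a)
c=snap('wrist','w1'); print(r.observe()['wrist_force'])
```

```text
[-0.57117347  0.13349127  0.60734958]
```

View pics/s1c.png

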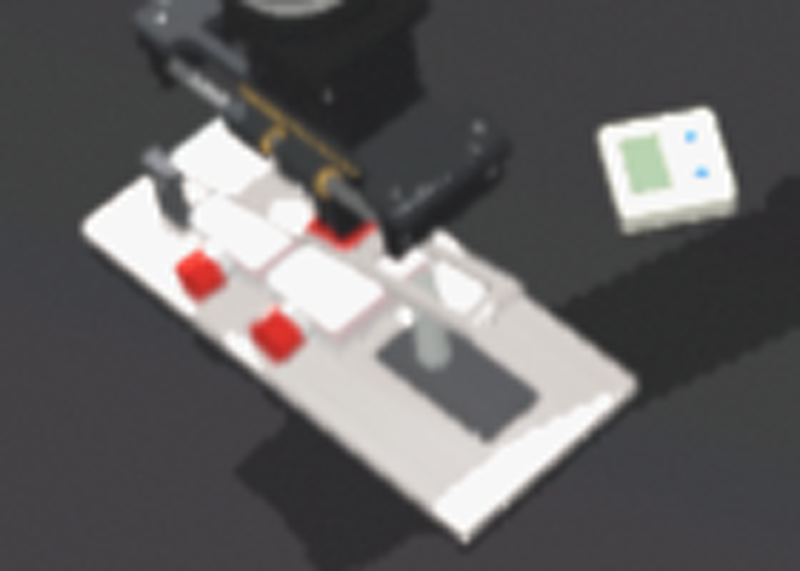

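Run:
```python
from h import *
for n in('s1','w1'):
    W=cloud(load(n));P=W.reshape(-1,3);P=P[~np.isnan(P).any(1)]
    t=np.radians(7.65);d=P[:,:2]-[.5487,-.1262]
    x=d@[np.cos(t),np.sin(t)];y=d@[-np.sin(t),np.cos(t)];z=P[:,2]
    for y0 in range(-110,150,8):
        m=(abs(abs(x)-.015)<.003)&(abs(y-y0/1e3)<.004)&(z>.025)&(z<.16)
        if m.sum():print(n,y0,m.sum(),np.percentile(z[m],[10,50,90]).round(4))
```

```text
s1 -110 7 [0.0526 0.0566 0.0596]
s1 -102 7 [0.0546 0.058  0.0614]
s1 -94 3 [0.0583 0.0584 0.0626]
s1 -86 12 [0.042  0.0597 0.0627]
s1 -78 11 [0.0425 0.0572 0.0665]
s1 -70 12 [0.0411 0.0632 0.0681]
s1 -62 9 [0.0434 0.0655 0.0711]
s1 -54 7 [0.0434 0.0658 0.0728]
s1 -46 8 [0.0417 0.0592 0.0759]
s1 -38 8 [0.0328 0.0558 0.0744]
s1 -30 8 [0.0428 0.0763 0.0783]
s1 -22 8 [0.0414 0.0569 0.0766]
s1 -14 12 [0.0424 0.0752 0.0826]
s1 -6 9 [0.0433 0.0762 0.0867]
s1 2 8 [0.0434 0.0662 0.0863]
s1 10 11 [0.045  0.0831 0.0885]
s1 18 13 [0.0332 0.0454 0.0894]
s1 26 11 [0.0259 0.0871 0.093 ]
s1 34 6 [0.0847 0.0923 0.0939]
s1 42 7 [0.0277 0.0887 0.0924]
s1 50 11 [0.0255 0.0923 0.0967]
s1 58 16 [0.0266 0.0957 0.0998]
s1 66 13 [0.0411 0.0988 0.1007]
s1 74 19 [0.027  0.0984 0.1042]
s1 82 16 [0.0259 0.1016 0.1052]
s1 90 17 [0.0278 0.1048 0.1081]
s1 98 20 [0.0275 0.1048 0.1101]
s1 106 15 [0.0269 0.1055 0.1115]
s1 114 15 [0.027  0.1099 0.1133]
s1 122 6 [0.0274 0.0682 0.1075]
w1 -110 246 [0.0558 0.0574 0.0585]
w1 -102 231 [0.0564 0.0593 0.0604]
w1 -94 273 [0.0436 0.0611 0.0623]
w1 -86 329 [0.0434 0.0626 0.0643]
[... 167 characters left out ...]
37]
w1 -38 220 [0.0331 0.0743 0.0759]
w1 -30 268 [0.0426 0.0753 0.078 ]
w1 -22 295 [0.0431 0.0762 0.0798]
w1 -14 305 [0.0431 0.0794 0.0823]
w1 -6 328 [0.0431 0.0814 0.0844]
w1 2 323 [0.0431 0.0836 0.0865]
w1 10 322 [0.0434 0.0856 0.0884]
w1 18 319 [0.0426 0.0877 0.0902]
w1 26 212 [0.086  0.0906 0.0919]
w1 34 251 [0.0861 0.0924 0.0937]
w1 42 309 [0.0255 0.0937 0.0958]
w1 50 295 [0.0255 0.0955 0.0974]
w1 58 282 [0.0254 0.0958 0.0994]
w1 66 313 [0.0254 0.0997 0.1017]
w1 74 349 [0.0255 0.1017 0.1036]
w1 82 454 [0.0257 0.104  0.1056]
w1 90 506 [0.0257 0.1062 0.1077]
w1 98 576 [0.026  0.1082 0.1097]
w1 106 609 [0.0261 0.1102 0.1116]
w1 114 393 [0.0258 0.1115 0.1127]
w1 122 8 [0.0252 0.0255 0.0259]
```

View pics/w1.png

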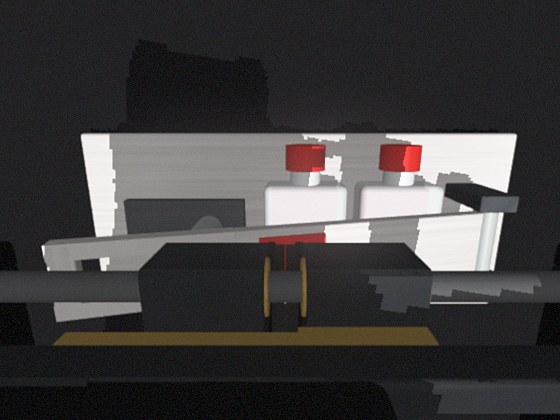

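Run:
```python
from h import *
c=load('w1');W=cloud(c);print(c['origin'],c['rotation'].round(3),c['hand_eye'].round(3))
for p in[(285,285),(200,290),(200,260),(285,250),(350,260),(60,285),(290,240),(270,239),(310,238),(180,238)]:print(p,W[p[1],p[0]].round(4),c['range_z'][p[1],p[0]])
print(r.observe())
```

```text
[ 0.61600375 -0.11057532  0.25270639] [[ 0.132  0.959  0.251]
 [-0.991  0.128  0.034]
 [ 0.    -0.254  0.967]] [[-0.     0.967  0.254  0.069]
 [ 1.     0.    -0.     0.001]
 [-0.     0.254 -0.967 -0.196]
 [ 0.     0.     0.     1.   ]]
(285, 285) [ 0.5784 -0.1157  0.1782] 0.08168909
(200, 290) [ 0.5777 -0.0965  0.1841] 0.07548969
(200, 260) [ 0.5819 -0.0946  0.1775] 0.08071973
(285, 250) [ 0.5575 -0.1186  0.1002] 0.16251306
(350, 260) [ 0.5871 -0.1301  0.1785] 0.079746276
(60, 285) [ 0.5709 -0.0611  0.1777] 0.08218325
(290, 240) [ 0.5583 -0.1211  0.0871] 0.17505538
(270, 239) [ 0.5584 -0.1107  0.0895] 0.17232668
(310, 238) [ 0.56   -0.1316  0.0848] 0.17715745
(180, 238) [ 0.5566 -0.0676  0.0994] 0.16179314
{'time': 4.2, 'q': array([ 36.47637025,  15.98544515, -30.83610398, 104.13046926,
         9.1760786 ,  62.36161158, -80.05189181]), 'dq': array([ 0.05299985, -0.01439273, -0.01687594,  0.0363718 ,  0.10485442,
        0.07330404, -0.09723041]), 'tau': array([ 1.51930000e-01, -3.92370629e+01, -3.96223202e+00, -2.77135777e+01,
        3.35308607e-02, -3.39419476e-02, -9.81546400e-04]), 'ee_pos': array([ 0.54717291, -0.11851169,  0.05664952]), 'ee_rot': array([[ 9.91194256e-01,  1.32415748e-01, -1.27005637e-04],
       [ 1.32415736e-01, -9.91194261e-01, -9.74823967e-05],
       [-1.38795463e-04,  7.98064467e-05, -9.99999987e-01]]), 'wrist_force': array([-0.57117347,  0.13349127,  0.60734958]), 'moment': array([ 0.04285654, -0.01563456, -0.00261211]), 'grasp_force': 0.18871449952712283, 'grip_width': 0.0005294425536164457}
```

Emit:
{"method": "step_arm", "body": {
  "plan": [
    {"dp": [0,0,3],"rot": [0,0,0]},
    {"dp": [0,0,3],"rot": [0,0,0]}
  ]
}}

```text
time: 4.45
ee_pos: [0.5472, -0.1185, 0.0505]
ee_rot: [[0.991, 0.132, -0.0], [0.132, -0.991, -0.0], [-0.0, 0.0, -1.0]]
wrist_force: [-0.1, -0.1, 1.8]
grip_width: 0.0
grasp_force: 0.5
```

```bash
cat >> h.py <<'E'
def barz(n):
    W=cloud(load(n));P=W.reshape(-1,3);P=P[~np.isnan(P).any(1)]
    t=np.radians(7.65);d=P[:,:2]-[.5487,-.1262]
    x=d@[np.cos(t),np.sin(t)];y=d@[-np.sin(t),np.cos(t)];z=P[:,2]
    for y0 in (-90,-30,60,80,100):
        m=(abs(abs(x)-.015)<.003)&(abs(y-y0/1e3)<.004)&(z>.05)&(z<.16)
        if m.sum():print(n,y0,m.sum(),np.percentile(z[m],[10,50,90]).round(4))
E
python3 - <<'E'
from h import *
snap('wrist','w2');barz('w2')
c=snap('scene','s2');barz('s2')
W=cloud(c);print(r.observe()['wrist_force'])
# points near the tcp column seen by scene cam
P=W.reshape(-1,3);t=np.array(r.observe()['ee_pos'])
m=(np.hypot(P[:,0]-t[0],P[:,1]-t[1])<.04)&(P[:,2]>.05)&(P[:,2]<.15);col=c['img'].reshape(-1,3)[m]
for z0 in np.arange(.05,.15,.01):
    k=(P[m][:,2]>z0)&(P[m][:,2]<z0+.01)&(col.max(1)<70);print(z0.round(2),k.sum(),(P[m][k].mean(0)-t).round(3) if k.sum() else '')
E
```

```text
w2 -90 214 [0.0579 0.0609 0.0619]
w2 -30 184 [0.0684 0.0727 0.0739]
w2 60 214 [0.0852 0.0905 0.0918]
w2 80 281 [0.0899 0.0949 0.0961]
w2 100 388 [0.0946 0.0989 0.1001]
s2 -90 4 [0.0588 0.0606 0.0612]
s2 -30 4 [0.0693 0.0716 0.073 ]
s2 60 13 [0.0829 0.0875 0.0915]
s2 80 9 [0.0889 0.0933 0.0941]
s2 100 15 [0.0946 0.0975 0.1021]
[ 0.26590334  0.23176232 -0.25147057]
0.05 0 
0.06 0 
0.07 0 
0.08 0 
0.09 10 [0.006 0.006 0.046]
0.1 9 [0.007 0.007 0.053]
0.11 9 [0.004 0.012 0.065]
0.12 4 [0.001 0.013 0.074]
0.13 0 
0.14 2 [0.006 0.029 0.099]
```

Run:
```python
from h import *
c=load('w2');W=cloud(c)
for u in (240,265,285,300):
    print(u)
    for v in range(200,262,4):print(v,W[v,u].round(4),c['img'][v,u])
```

```text
240
200 [ 0.5621 -0.087   0.0224] [92 90 95]
204 [ 0.5599 -0.0875  0.0249] [72 69 67]
208 [ 0.5573 -0.0878  0.0255] [68 70 69]
212 [ 0.5545 -0.0881  0.0255] [71 67 66]
216 [ 0.5519 -0.0885  0.0261] [71 67 70]
220 [ 0.5487 -0.0886  0.0249] [67 67 64]
224 [ 0.5462 -0.089   0.0261] [70 67 65]
228 [ 0.5614 -0.0946  0.0809] [103 105 105]
232 [ 0.5609 -0.0953  0.0858] [134 135 138]
236 [ 0.5582 -0.0953  0.084 ] [134 137 138]
240 [ 0.5564 -0.0956  0.0849] [141 141 145]
244 [ 0.5832 -0.1028  0.1608] [27 24 26]
248 [ 0.5838 -0.1033  0.1652] [35 37 42]
252 [ 0.5837 -0.1036  0.1676] [33 32 37]
256 [ 0.5834 -0.1039  0.1695] [39 40 37]
260 [ 0.5834 -0.1042  0.1719] [37 38 38]
265
200 [ 0.5692 -0.1046  0.0432] [198 197 195]
204 [ 0.5661 -0.1048  0.0409] [199 198 195]
208 [ 0.564  -0.1051  0.0427] [198 194 193]
212 [ 0.5609 -0.1054  0.0411] [194 193 191]
216 [ 0.5587 -0.1057  0.0423] [195 194 193]
220 [ 0.5559 -0.106   0.0416] [196 194 189]
224 [ 0.5533 -0.1064  0.0418] [197 197 192]
228 [ 0.5635 -0.1074  0.0822] [103 104 109]
232 [ 0.5619 -0.1077  0.0836] [136 136 139]
236 [ 0.5595 -0.108   0.0828
[... 953 characters left out ...]
 40 88]
300
200 [ 0.5721 -0.1261  0.0434] [237 236 241]
204 [ 0.57   -0.1263  0.0453] [238 234 240]
208 [ 0.5668 -0.1269  0.0427] [237 236 241]
212 [ 0.5643 -0.1272  0.0429] [236 235 241]
216 [ 0.5622 -0.1275  0.0445] [236 234 240]
220 [ 0.5593 -0.1279  0.0434] [239 237 242]
224 [ 0.5659 -0.1256  0.075 ] [107 107 113]
228 [ 0.5648 -0.1256  0.0785] [143 142 147]
232 [ 0.5624 -0.1259  0.078 ] [139 138 141]
236 [ 0.5611 -0.126   0.0805] [ 52  55 137]
240 [ 0.5588 -0.1264  0.0801] [ 55  57 147]
244 [ 0.5594 -0.1259  0.0881] [52 52 55]
248 [ 0.5592 -0.1257  0.0933] [46 47 51]
252 [ 0.5596 -0.1254  0.0998] [44 45 51]
256 [ 0.5594 -0.1252  0.1042] [45 41 43]
260 [ 0.5822 -0.1192  0.1642] [38 54 64]
```

Emit:
{"method": "step_arm", "body": {
  "plan": [
    {"dp": [0,0,2],"rot": [0,0,0]},
    {"dp": [0,0,2],"rot": [0,0,0]}
  ]
}}

```text
time: 4.8
ee_pos: [0.5472, -0.1185, 0.0466]
ee_rot: [[0.991, 0.132, -0.0], [0.132, -0.991, -0.0], [-0.0, -0.0, -1.0]]
wrist_force: [-0.3, 0.4, 1.4]
grip_width: 0.0002
grasp_force: 0.5
```

Emit:
{"method": "step_arm", "body": {
  "plan": [
    {"dp": [0,0,2],"rot": [0,0,0]},
    {"dp": [0,0,2],"rot": [0,0,0]}
  ]
}}

```text
time: 5.05
ee_pos: [0.5472, -0.1184, 0.0426]
ee_rot: [[0.991, 0.132, 0.0], [0.132, -0.991, -0.0], [0.0, 0.0, -1.0]]
wrist_force: [-0.6, 0.8, 1.3]
grip_width: 0.0005
grasp_force: 0.5
```

Run:
```python
from h import *
snap('wrist','w3');barz('w3');print(r.observe()['wrist_force'],r.observe()['ee_pos'])
```

```text
w3 -90 172 [0.0551 0.0591 0.0602]
w3 -30 185 [0.0633 0.0675 0.0686]
w3 60 233 [0.0753 0.0801 0.0811]
w3 80 254 [0.078  0.0829 0.0843]
w3 100 275 [0.0806 0.0858 0.087 ]
[-0.1443435  -0.03038232  0.68420756] [ 0.54717839 -0.1184071   0.04235819]
```

Emit:
{"method": "step_arm", "body": {
  "plan": [
    {"dp": [0,0,2],"rot": [0,0,0]},
    {"dp": [0,0,2],"rot": [0,0,0]},
    {"dp": [0,0,2],"rot": [0,0,0]},
    {"dp": [0,0,2],"rot": [0,0,0]}
  ]
}}

```text
time: 5.6
ee_pos: [0.5473, -0.1185, 0.0346]
ee_rot: [[0.991, 0.132, 0.0], [0.132, -0.991, -0.0], [0.0, 0.0, -1.0]]
wrist_force: [0.1, 0.6, 1.1]
grip_width: 0.0004
grasp_force: 0.5
```

Emit:
{"method": "step_arm", "body": {
  "plan": [
    {"dp": [0,0,2],"rot": [0,0,0]},
    {"dp": [0,0,2],"rot": [0,0,0]},
    {"dp": [0,0,1.5],"rot": [0,0,0]}
  ]
}}

```text
time: 5.98
ee_pos: [0.5472, -0.1184, 0.0291]
ee_rot: [[0.991, 0.132, -0.0], [0.132, -0.991, -0.0], [-0.0, -0.0, -1.0]]
wrist_force: [-0.0, 1.0, 1.0]
grip_width: 0.0005
grasp_force: 0.5
```

Run:
```python
from h import *
snap('wrist','w4');barz('w4');print(r.observe()['wrist_force'],r.observe()['ee_pos'])
```

```text
w4 -90 174 [0.0532 0.0563 0.0574]
w4 -30 191 [0.0546 0.0585 0.0597]
w4 60 221 [0.057  0.0618 0.0629]
w4 80 217 [0.0579 0.0627 0.0638]
w4 100 227 [0.0582 0.0635 0.0645]
[-0.47031146  1.0254625  -0.03914233] [ 0.54710678 -0.11847334  0.02890789]
```

Emit:
{"method": "step_arm", "body": {
  "plan": [
    {"dp": [0,0,1.5],"rot": [0,0,0]},
    {"dp": [0,0,1.5],"rot": [0,0,0]}
  ]
}}

```text
time: 6.28
ee_pos: [0.5472, -0.1185, 0.0261]
ee_rot: [[0.991, 0.132, -0.0], [0.132, -0.991, -0.0], [-0.0, 0.0, -1.0]]
wrist_force: [-0.6, 0.6, 1.9]
grip_width: 0.0002
grasp_force: 0.5
```

Emit:
{"method": "step_arm", "body": {
  "plan": [
    {"dp": [0,0,0.7],"rot": [0,0,0]},
    {"dp": [0,0,0.5],"rot": [0,0,0]}
  ]
}}

```text
time: 6.52
ee_pos: [0.5472, -0.1185, 0.025]
ee_rot: [[0.991, 0.132, -0.0], [0.132, -0.991, -0.0], [-0.0, 0.0, -1.0]]
wrist_force: [0.3, 0.8, 0.6]
grip_width: 0.0003
grasp_force: 0.5
```

Emit:
{"method": "step_arm", "body": {
  "plan": [
    {"dp": [0,0,0.5],"rot": [0,0,0]},
    {"dp": [0,0,0.0],"rot": [0,0,0]}
  ]
}}

```text
time: 6.78
ee_pos: [0.5472, -0.1186, 0.0245]
ee_rot: [[0.991, 0.132, -0.0], [0.132, -0.991, -0.0], [-0.0, 0.0, -1.0]]
wrist_force: [0.4, -0.1, 1.0]
grip_width: 0.0008
grasp_force: 0.2
```

Run:
```python
from h import *
snap('wrist','w5');barz('w5');print(r.observe()['wrist_force'],r.observe()['ee_pos'])
```

```text
w5 -90 188 [0.0523 0.0554 0.0563]
w5 -30 193 [0.0525 0.0555 0.0564]
w5 60 188 [0.0522 0.0558 0.0566]
w5 80 199 [0.0524 0.0557 0.0567]
w5 100 193 [0.0527 0.0558 0.0567]
[-0.35246121 -0.71271825 -0.00692178] [ 0.54719765 -0.11870466  0.02449537]
```

Emit:
{"method": "step_arm", "body": {
  "plan": [
    {"dp": [0,0,-20],"rot": [0,0,0]},
    {"dp": [0,0,-40],"rot": [0,0,0]},
    {"dp": [0,-40,-40],"rot": [0,0,0]},
    {"dp": [-40,-30,-30],"rot": [0,0,0]},
    {"dp": [0,0,0],"rot": [0,0,0]}
  ],
  "grip": 87
}}

```text
time: 7.45
ee_pos: [0.4989, -0.0524, 0.159]
ee_rot: [[0.991, 0.136, 0.006], [0.136, -0.991, -0.004], [0.006, 0.005, -1.0]]
wrist_force: [0.2, -0.6, -0.2]
grip_width: 0.0425
grasp_force: 0.0
```

Run:
```python
from h import *
t=np.radians(7.65);R=np.array([[np.cos(t),np.sin(t)],[-np.sin(t),np.cos(t)]])
for n in('wrist','top','scene'):
    c=snap(n,n+'6');barz(n+'6');W=cloud(c);P=W.reshape(-1,3);P=P[~np.isnan(P).any(1)]
    d=(P[:,:2]-[.5487,-.1262])@R.T;z=P[:,2]
    m=(abs(d[:,0])<.02)&(d[:,1]>.04)&(d[:,1]<.13)&(z>.075)&(z<.095)
    print(n,m.sum(),d[m].mean(0).round(4),d[m].min(0).round(4),d[m].max(0).round(4),np.median(z[m]))
    m=(abs(z-.018)<.004)&(abs(d[:,0])<.09)&(abs(d[:,1])<.18)
    print(cv2.minAreaRect(P[m][:,:2].astype(np.float32)))
print(r.observe()['ee_pos'],r.observe()['wrist_force'])
```

```text
wrist6 -90 113 [0.0546 0.0558 0.0567]
wrist6 -30 111 [0.0547 0.0557 0.0568]
wrist6 60 93 [0.0551 0.056  0.0568]
wrist6 80 123 [0.0547 0.0558 0.0567]
wrist6 100 130 [0.053  0.0557 0.0566]
wrist 393 [-0.0014  0.0606] [-0.0102  0.0519] [0.0069 0.069 ] 0.0839769893461284
((0.5476229190826416, -0.12893497943878174), (0.12948817014694214, 0.3003110885620117), 7.725389003753662)<stdin>:7: RuntimeWarning: Mean of empty slice.
  ret = um.true_divide(
Traceback (most recent call last):
ValueError: zero-size array to reduction operation minimum which has no identity
```

View pics/wrist6.png

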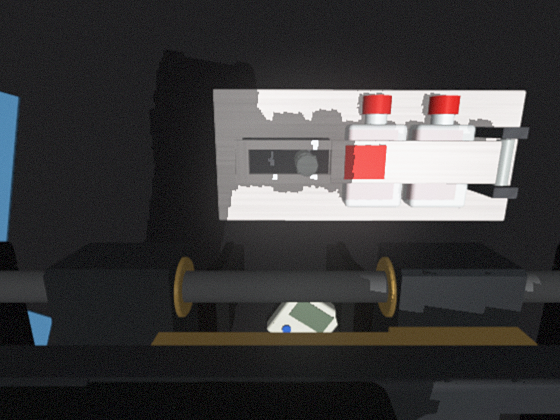

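The wrist view shows the bar lying flat. The stud's top is at (307,162) in the slot, toward the pad end, so at carrier y of about 63 mm. Next is the clip.

Emit:
{"method": "step_arm", "body": {
  "plan": [
    {"dp": [-6,-45,0],"rot": [0,0,0]},
    {"dp": [-6,-45,0],"rot": [0,0,0]},
    {"dp": [-6,-45,0],"rot": [0,0,0]},
    {"dp": [-6,-45,0],"rot": [0,0,0]},
    {"dp": [-6,-45,0],"rot": [0,0,0]},
    {"dp": [-6,-45,0],"rot": [0,0,0]},
    {"dp": [-6,-45,0],"rot": [0,0,0]},
    {"dp": [-6,-45,0],"rot": [0,0,0]}
  ],
  "grip": 87
}}

```text
time: 8.55
ee_pos: [0.4036, 0.2966, 0.154]
ee_rot: [[0.991, 0.13, -0.001], [0.13, -0.991, 0.0], [-0.001, -0.001, -1.0]]
wrist_force: [0.7, 0.5, 0.1]
grip_width: 0.0868
grasp_force: 0.0
```

Emit:
{"method": "step_arm", "body": {
  "plan": [
    {"dp": [0,0,0],"rot": [0,0,0.11]},
    {"dp": [0,0,0],"rot": [0,0,0.11]},
    {"dp": [0,0,0],"rot": [0,0,0]},
    {"dp": [0,0,0],"rot": [0,0,0]}
  ]
}}

```text
time: 9.05
ee_pos: [0.4035, 0.2957, 0.1541]
ee_rot: [[0.996, -0.086, -0.001], [-0.086, -0.996, 0.0], [-0.001, -0.0, -1.0]]
wrist_force: [-0.5, -0.4, 0.5]
grip_width: 0.0873
grasp_force: 0.0
```

```bash
cat > clip.py <<'E'
from h import *
import sys
n=sys.argv[1]
c=snap('wrist',n);W=cloud(c);s=r.observe();T=np.array(s['ee_rot']);p=np.array(s['ee_pos'])
H,S,V=cv2.split(cv2.cvtColor(c['img'],cv2.COLOR_BGR2HSV))
org=(H>8)&(H<28)&(S>150)&(V>60);v,u=np.nonzero(org)
zt=float(sys.argv[2])
def inter(u,v,z):
    K=c['mtx'];d=np.stack([(u-K[0,2])/K[0,0],-(v-K[1,2])/K[1,1],-np.ones_like(u)],-1)@c['rotation'].T
    return c['origin']+d*((z-c['origin'][2])/d[:,2])[:,None]
P=W[org];print('org depth',len(P),np.nanmedian(P,0).round(4),np.nanmin(P,0).round(4),np.nanmax(P,0).round(4))
k=abs(P[:,2]-np.nanmedian(P[:,2]))<.003
rc=cv2.minAreaRect(P[k][:,:2].astype(np.float32));print('rect',rc)
# wires: bright, near z grip-4mm..., ahead of grip
g=np.array(rc[0]);m=(S<60)&(V>110)&(np.hypot(W[...,0]-g[0],W[...,1]-g[1])<.1)&(W[...,2]>zt-.02)
Q=W[m];print('wire',len(Q),np.nanmin(Q,0).round(4),np.nanmax(Q,0).round(4))
rel=(np.c_[Q[:,:2]-g,Q[:,2]-p[2]])@T
for x0 in range(10,85,6):
    k=abs(rel[:,0]-x0/1e3)<.003
    if k.sum():
        yy=np.sort(rel[k][:,1]);print(x0,k.sum(),yy.min().round(4),yy.max().round(4),np.median(Q[k][:,2]).round(4))
print('clip-tcp in tool',((np.array([*g,np.nanmedian(P[:,2])])-p)@T).round(4));print(p,T.round(3).tolist(),s['wrist_force'].round(2))
E
python3 clip.py wr7 0.016
```

```text
org depth 10423 [0.4179 0.5347 0.0034] [ 3.512e-01  2.901e-01 -1.000e-04] [0.477  0.6093 0.2644]
rect ((0.4093031883239746, 0.5342897176742554), (0.12609997391700745, 0.10490947961807251), 73.18632507324219)Traceback (most recent call last):
  File "clip.py", line 16, in <module>
    Q=W[m];print('wire',len(Q),np.nanmin(Q,0).round(4),np.nanmax(Q,0).round(4))
                               ~~~~~~~~~^^^^^
    res = np.fmin.reduce(a, axis=axis, out=out, **kwargs)
ValueError: zero-size array to reduction operation fmin which has no identity
```

Brown mat got included; restrict the mask to the clip's neighbourhood.

```bash
sed -i 's/^org=.*$/near=np.hypot(W[...,0]-float(sys.argv[3]),W[...,1]-float(sys.argv[4]))<.03\norg=(H>8)\&(H<28)\&(S>150)\&(V>60)\&near\&(W[...,2]>zt0-.008)\&(W[...,2]<zt0+.008);v,u=np.nonzero(org)/; s/^n=sys.*$/n=sys.argv[1];zt0=float(sys.argv[2])/' clip.py
python3 clip.py wr8 0.016 0.453 0.3048
```

```text
org depth 303 [0.4486 0.3068 0.0161] [0.4416 0.2892 0.0138] [0.4643 0.3164 0.0182]
rect ((0.4530762732028961, 0.30292120575904846), (0.026282861828804016, 0.02234172448515892), 85.3833999633789)
wire 9645 [0.3948 0.2279 0.0008] [0.5306 0.3398 0.3023]
10 56 -0.0143 0.0656 0.0037
16 123 -0.0086 0.0665 0.0107
22 123 -0.0064 0.0661 0.009
28 143 -0.0045 0.067 0.005
34 124 -0.0057 0.0674 0.0098
40 101 -0.0072 0.0674 0.0101
46 112 -0.0102 0.068 0.0095
52 106 -0.0129 0.0679 0.0094
58 56 -0.0118 0.0686 0.0092
64 53 0.0006 0.0692 0.0094
70 54 0.0007 0.0691 0.0089
76 33 0.0008 0.0064 0.0086
clip-tcp in tool [ 0.049  -0.0114  0.1382]
[0.40330508 0.29577142 0.15431875] [[0.996, -0.087, -0.001], [-0.087, -0.996, 0.0], [-0.001, -0.0, -1.0]] [ 0.01  0.58 -0.73]
```

View pics/wr8.png

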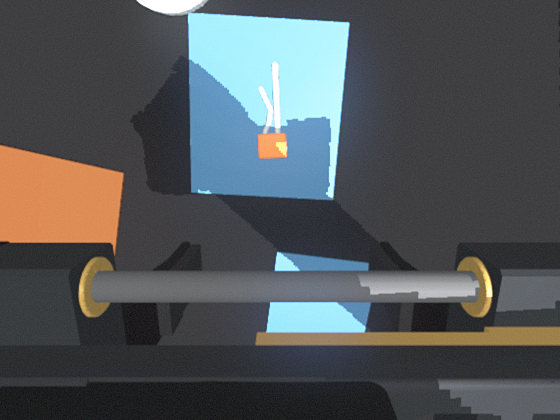

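The wrist view shows the grip at (273,146) with the straight leg up to (275,65), and the fingertips near (200,245) and (380,245). The shut fingers touched the bar about 33 mm above the stated TCP, so I'll check the actual fingertip depth before descending.

Run:
```python
from h import *
for n in('wr8','w5'):
    c=load(n);K=c['mtx'];z=c['range_z'];v,u=np.mgrid[:420,:560]
    P=np.stack([(u-K[0,2])/K[0,0]*z,-(v-K[1,2])/K[1,1]*z,-z],-1)
    he=c['hand_eye'];T=P@he[:3,:3].T+he[:3,3]
    m=(z>0)&(abs(T[...,0])<.016)&(abs(T[...,1])<.062)
    print(n,c['mtx'][0,0])
    for z0 in range(-110,12,8):
        k=m&(abs(T[...,2]-z0/1e3)<.004)
        if k.sum():print(z0,k.sum(),'x',T[k][:,0].min().round(3),T[k][:,0].max().round(3),'y',np.percentile(T[k][:,1],[0,25,75,100]).round(3))
```

```text
wr8 335.48123212807127
-110 652 x -0.016 0.016 y [-0.048 -0.047  0.049  0.05 ]
-102 964 x -0.002 0.015 y [-0.051 -0.047  0.05   0.053]
-94 853 x -0.008 0.014 y [-0.051 -0.047  0.049  0.053]
-86 1419 x -0.011 0.009 y [-0.048 -0.047  0.048  0.05 ]
-78 408 x -0.011 0.004 y [-0.047 -0.042  0.045  0.05 ]
-70 243 x -0.009 0.012 y [-0.053 -0.043  0.045  0.056]
-62 466 x -0.009 0.012 y [-0.053 -0.047  0.049  0.056]
-54 428 x 0.004 0.012 y [-0.051 -0.045  0.048  0.054]
-46 432 x 0.0 0.012 y [-0.051 -0.044  0.046  0.053]
-38 407 x -0.003 0.012 y [-0.051 -0.043  0.045  0.054]
-30 19 x -0.004 0.012 y [-0.05  -0.045  0.045  0.052]
w5 335.48123212807127
-110 42 x 0.009 0.016 y [-0.004 -0.004  0.006  0.006]
-102 48 x 0.005 0.013 y [-0.004 -0.004  0.006  0.006]
-94 55 x -0.0 0.01 y [-0.004 -0.004  0.006  0.006]
-86 750 x -0.008 0.006 y [-0.004 -0.002  0.004  0.006]
-78 21 x -0.008 0.004 y [-0.003 -0.     0.003  0.006]
-70 10 x 0.01 0.012 y [-0.005 -0.005  0.007  0.007]
-62 204 x 0.007 0.012 y [-0.005 -0.002  0.005  0.008]
-54 247 x 0.006 0.012 y [-0.007 -0.002  0.005  0.009]
-46 227 x 0.009 0.012 y [-0.007 -0.003  0.006  0.01 ]
-38 248 x 0.009 0.014 y [-0.017 -0.004  0.005  0.018]
-30 2548 x 0.01 0.016 y [-0.062 -0.031  0.031  0.062]
-22 70 x 0.016 0.016 y [-0.011  0.004  0.037  0.06 ]
-14 25 x 0.013 0.016 y [-0.013 -0.005  0.049  0.051]
-6 53 x 0.011 0.016 y [-0.061 -0.051  0.049  0.05 ]
2 486 x 0.008 0.016 y [-0.062 -0.052 -0.032  0.05 ]
10 324 x 0.008 0.016 y [-0.028 -0.024 -0.015  0.05 ]
```

Emit:
{"method": "step_arm", "body": {
  "plan": [
    {"dp": [23,-6.5,20],"rot": [0,0,0]},
    {"dp": [23,-6.5,30],"rot": [0,0,0]},
    {"dp": [0,0,40],"rot": [0,0,0]},
    {"dp": [0,0,40],"rot": [0,0,0]},
    {"dp": [0,0,20],"rot": [0,0,0]},
    {"dp": [0,0,10],"rot": [0,0,0]},
    {"dp": [0,0,0],"rot": [0,0,0]}
  ]
}}

```text
time: 10.02
ee_pos: [0.4504, 0.3052, -0.0051]
ee_rot: [[0.996, -0.087, 0.0], [-0.087, -0.996, 0.0], [0.0, -0.0, -1.0]]
wrist_force: [0.1, 0.2, 0.1]
grip_width: 0.0872
grasp_force: 0.0
```

Run:
```python
from h import *
c=snap('wrist','wr9');K=c['mtx'];z=c['range_z'];v,u=np.mgrid[:420,:560]
P=np.stack([(u-K[0,2])/K[0,0]*z,-(v-K[1,2])/K[1,1]*z,-z],-1)
he=c['hand_eye'];T=P@he[:3,:3].T+he[:3,3]
m=(z>0)&(abs(T[...,0])<.016)&(abs(T[...,1])>.038)&(abs(T[...,1])<.06)
for z0 in range(-42,12,4):
    k=m&(abs(T[...,2]-z0/1e3)<.002)
    if k.sum():print(z0,k.sum(),'x',T[k][:,0].min().round(3),T[k][:,0].max().round(3),'y',np.percentile(T[k][:,1],[0,25,75,100]).round(3))
# wires ahead of grip in tool coords
H,S,V=cv2.split(cv2.cvtColor(c['img'],cv2.COLOR_BGR2HSV))
s=r.observe();zw=cloud(c)[...,2]
m=(zw>.006)&(zw<.03)&(S<70)&(abs(T[...,1])<.03)
for x0 in range(0,90,8):
    k=m&(abs(T[...,0]-x0/1e3)<.003)
    if k.sum():print(x0,k.sum(),np.percentile(T[k][:,1],[0,50,100]).round(4),np.median(zw[k]).round(4))
m=(H>8)&(H<28)&(S>120)&(abs(T[...,1])<.03)&(zw>.005)
print('orange',m.sum(),np.nanmin(T[m],0).round(4),np.nanmax(T[m],0).round(4),s['ee_pos'])
cv2.imwrite('pics/wr9c.png',c['img'])
```

```text
-42 207 x -0.001 0.012 y [-0.051 -0.044  0.045  0.053]
-38 209 x -0.003 0.012 y [-0.051 -0.043  0.046  0.053]
-34 113 x -0.004 0.012 y [-0.051 -0.043  0.045  0.053]
-10 2384 x -0.016 0.016 y [-0.06  -0.045  0.047  0.06 ]
-6 443 x -0.016 0.016 y [-0.06  -0.048  0.047  0.06 ]
0 3 [-0.012 -0.012 -0.012] 0.0143
16 155 [-0.0119 -0.0013  0.0135] 0.0117
24 219 [-0.0052  0.0043  0.0098] 0.0114
32 206 [-0.003   0.0042  0.0098] 0.0112
40 233 [-0.0045  0.0036  0.0092] 0.0105
48 237 [-0.0083  0.0036  0.0091] 0.0103
56 232 [-0.0109  0.0036  0.0085] 0.0099
64 122 [0.003  0.0057 0.0085] 0.0098
72 131 [0.0025 0.0051 0.0078] 0.0092
80 75 [0.0025 0.0051 0.0077] 0.0089
orange 2965 [-0.0087 -0.0119 -0.1358] [ 0.0257  0.03   -0.0125] [ 0.45076336  0.30554619 -0.00449403]
```

Emit:
{"method": "step_arm", "body": {
  "plan": [
    {"dp": [0,0,8],"rot": [0,0,0]},
    {"dp": [0,0,6],"rot": [0,0,0]},
    {"dp": [0,0,4],"rot": [0,0,0]},
    {"dp": [0,0,2],"rot": [0,0,0]},
    {"dp": [0,0,0],"rot": [0,0,0]}
  ]
}}

```text
time: 10.7
ee_pos: [0.4499, 0.305, -0.0257]
ee_rot: [[0.996, -0.087, -0.0], [-0.087, -0.996, -0.0], [-0.0, 0.0, -1.0]]
wrist_force: [-0.7, 0.2, 0.6]
grip_width: 0.0868
grasp_force: 0.0
```

Emit:
{"method": "step_arm", "body": {
  "plan": [
    {"dp": [0,0,0],"rot": [0,0,0]},
    {"dp": [0,0,0],"rot": [0,0,0]},
    {"dp": [0,0,0],"rot": [0,0,0]},
    {"dp": [0,0,0],"rot": [0,0,0]},
    {"dp": [0,0,0],"rot": [0,0,0]},
    {"dp": [0,0,0],"rot": [0,0,0]},
    {"dp": [0,0,0],"rot": [0,0,0]}
  ],
  "grip": 15,
  "force": 30
}}

```text
time: 11.58
ee_pos: [0.45, 0.305, -0.0255]
ee_rot: [[0.996, -0.087, -0.0], [-0.087, -0.996, -0.0], [-0.0, 0.0, -1.0]]
wrist_force: [0.1, 0.6, 0.4]
grip_width: 0.0274
grasp_force: 29.9
```

Emit:
{"method": "step_arm", "body": {
  "plan": [
    {"dp": [0,0,-10],"rot": [0,0,0]},
    {"dp": [0,0,-30],"rot": [0,0,0]},
    {"dp": [0,0,-40],"rot": [0,0,0]},
    {"dp": [0,0,-40],"rot": [0,0,0]},
    {"dp": [0,0,-30],"rot": [0,0,0]},
    {"dp": [0,0,0],"rot": [0,0,0]},
    {"dp": [0,0,0],"rot": [0,0,0]}
  ]
}}

```text
time: 12.45
ee_pos: [0.4496, 0.3046, 0.124]
ee_rot: [[0.996, -0.087, -0.001], [-0.087, -0.996, -0.001], [-0.001, 0.001, -1.0]]
wrist_force: [0.5, -0.2, -1.0]
grip_width: 0.0273
grasp_force: 29.9
```

```bash
cat > hand.py <<'E'
from h import *
import sys
c=snap('wrist',sys.argv[1]);K=c['mtx'];z=c['range_z'];v,u=np.mgrid[:420,:560]
P=np.stack([(u-K[0,2])/K[0,0]*z,-(v-K[1,2])/K[1,1]*z,-z],-1)
he=c['hand_eye'];T=P@he[:3,:3].T+he[:3,3]
m=(z>0)&(abs(T[...,1])<.025)&(T[...,0]>.014)&(T[...,0]<.1)&(T[...,2]>-.06)&(T[...,2]<-.015)
for x0 in range(14,92,6):
    k=m&(abs(T[...,0]-x0/1e3)<.003)
    if k.sum():
        q=T[k];y=q[:,1];s=q[y>0.0]
        print(x0,k.sum(),'y',np.percentile(y,[0,50,100]).round(4),'ztop',np.percentile(q[:,2],[5,50]).round(4),'R leg y',np.round([s[:,1].min(),s[:,1].max()],4) if len(s) else '')
print('xmax',T[m][:,0].max(), np.sort(T[m][:,0])[-10:].round(4))
s=r.observe();print(s['ee_pos'],s['wrist_force'].round(2),s['grip_width'],s['grasp_force'])
E
python3 hand.py wr10
```

```text
14 455 y [-0.0126  0.0014  0.0147] ztop [-0.0413 -0.0391] R leg y [0.0004 0.0147]
20 269 y [-0.0076  0.004   0.0095] ztop [-0.0382 -0.0371] R leg y [0.0039 0.0095]
26 264 y [-0.0051  0.0039  0.0094] ztop [-0.0381 -0.0368] R leg y [0.0005 0.0094]
32 270 y [-0.003   0.0041  0.0094] ztop [-0.0377 -0.0365] R leg y [0.0005 0.0094]
38 274 y [-0.0034  0.0039  0.0093] ztop [-0.0375 -0.0361] R leg y [0.     0.0093]
44 296 y [-0.0058  0.0039  0.0093] ztop [-0.0372 -0.0359] R leg y [0.     0.0093]
50 313 y [-0.0086  0.0034  0.0092] ztop [-0.0368 -0.0353] R leg y [0.0034 0.0092]
56 299 y [-0.0105  0.0034  0.0092] ztop [-0.0366 -0.0351] R leg y [0.0033 0.0092]
62 173 y [-0.009   0.0061  0.0091] ztop [-0.0364 -0.0351] R leg y [0.0033 0.0091]
68 171 y [0.0033 0.0061 0.0091] ztop [-0.036  -0.0351] R leg y [0.0033 0.0091]
74 157 y [0.0029 0.0056 0.0085] ztop [-0.036  -0.0347] R leg y [0.0029 0.0085]
80 109 y [0.0029 0.0056 0.0084] ztop [-0.0355 -0.0343] R leg y [0.0029 0.0084]
xmax 0.08125742689750523 [0.0807 0.0807 0.0807 0.0807 0.0807 0.0807 0.0811 0.0812 0.0812 0.0813]
[0.44934124 0.30437035 0.12351891] [-0.44  0.59 -0.21] 0.027392208020357318 29.941738843917847
```

Emit:
{"method": "step_arm", "body": {
  "plan": [
    {"dp": [2,47,0],"rot": [0,0,0]},
    {"dp": [2,47,0],"rot": [0,0,0]},
    {"dp": [2,47,0],"rot": [0,0,0]},
    {"dp": [2,47,0],"rot": [0,0,0]},
    {"dp": [2,47,0],"rot": [0,0,0]},
    {"dp": [2,47,0],"rot": [0,0,0]},
    {"dp": [2,47,0],"rot": [0,0,0]},
    {"dp": [3,47,0],"rot": [0,0,0]}
  ]
}}

```text
time: 13.5
ee_pos: [0.433, -0.0724, 0.1234]
ee_rot: [[0.996, -0.087, -0.002], [-0.087, -0.996, 0.0], [-0.002, -0.0, -1.0]]
wrist_force: [0.0, -0.1, -0.1]
grip_width: 0.0274
grasp_force: 29.9
```

Emit:
{"method": "step_arm", "body": {
  "plan": [
    {"dp": [0,0,0],"rot": [0,0,-0.111]},
    {"dp": [0,0,0],"rot": [0,0,-0.111]},
    {"dp": [0,0,30],"rot": [0,0,0]},
    {"dp": [0,0,0],"rot": [0,0,0]},
    {"dp": [0,0,0],"rot": [0,0,0]}
  ]
}}

```text
time: 14.12
ee_pos: [0.4341, -0.0708, 0.0946]
ee_rot: [[0.991, 0.135, -0.001], [0.135, -0.991, 0.0], [-0.001, -0.001, -1.0]]
wrist_force: [0.1, 0.4, 0.1]
grip_width: 0.0275
grasp_force: 29.9
```

```bash
cat > rel.py <<'E'
from h import *
import sys
c=snap('wrist',sys.argv[1]);K=c['mtx'];z=c['range_z'];v,u=np.mgrid[:420,:560]
P=np.stack([(u-K[0,2])/K[0,0]*z,-(v-K[1,2])/K[1,1]*z,-z],-1)
he=c['hand_eye'];T=P@he[:3,:3].T+he[:3,3]
s=r.observe();p=np.array(s['ee_pos']);R=np.array(s['ee_rot']);W=T@R.T+p
m=(z>0)&(abs(T[...,1])<.025)&(T[...,0]>.066)&(T[...,0]<.1)&(T[...,2]>-.055)&(T[...,2]<-.018)
q=T[m];print('tip pts',len(q),'xmax',np.sort(q[:,0])[-5:].round(4),'y',np.percentile(q[:,1],[1,99]).round(4),'z',np.median(q[:,2]).round(4))
m=(z>0)&(abs(W[...,2]-.084)<.003)&(np.hypot(W[...,0]-.5392,W[...,1]+.0663)<.02)
q=T[m];(cx,cy),rad=cv2.minEnclosingCircle(q[:,:2].astype(np.float32))
print('stud top',len(q),'centre tool',q.mean(0).round(4),'circ',round(cx,4),round(cy,4),round(rad,4),'world',W[m].mean(0).round(4))
m=(abs(W[...,2]-.018)<.004)&(np.hypot(W[...,0]-.5487,W[...,1]+.1262)<.18)
rc=cv2.minAreaRect(W[m][:,:2].astype(np.float32));print('plate',m.sum(),rc)
print(p,s['wrist_force'].round(2),'yaw',np.degrees(np.arctan2(R[1,0],R[0,0])).round(2))
E
python3 rel.py wr11
```

```text
tip pts 406 xmax [0.0804 0.0809 0.0809 0.0809 0.0809] y [0.0029 0.0085] z -0.0347
stud top 808 centre tool [0.1041 0.0098 0.0105] circ 0.1042 0.0099 0.009 world [ 0.539  -0.0667  0.0845]
plate 25347 ((0.5411978960037231, -0.129763662815094), (0.11718050390481949, 0.2998153865337372), 7.6702141761779785)
[ 0.43454409 -0.07098876  0.09500648] [ 0.74  0.17 -0.  ] yaw 7.73
```

Emit:
{"method": "step_arm", "body": {
  "plan": [
    {"dp": [0,4,20],"rot": [0,0,0]},
    {"dp": [0,0,20],"rot": [0,0,0]},
    {"dp": [0,0,12],"rot": [0,0,0]},
    {"dp": [0,0,6.4],"rot": [0,0,0]},
    {"dp": [0,0,0],"rot": [0,0,0]},
    {"dp": [0,0,0],"rot": [0,0,0]}
  ]
}}

```text
time: 14.92
ee_pos: [0.4354, -0.0751, 0.0368]
ee_rot: [[0.991, 0.134, 0.001], [0.134, -0.991, -0.0], [0.001, 0.001, -1.0]]
wrist_force: [0.3, -1.0, -0.3]
grip_width: 0.0276
grasp_force: 29.9
```

```bash
python3 rel.py wr12
python3 - <<'E'
from h import *
c=load('wr12');H,W=420,560
a=cv2.resize(c['img'][60:240,180:380],(800,720),interpolation=cv2.INTER_CUBIC)[:600];cv2.imwrite('pics/wr12c.png',a)
E
```

```text
tip pts 2879 xmax [0.0999 0.0999 0.0999 0.1    0.1   ] y [-0.0241  0.0243] z -0.0198
stud top 1632 centre tool [ 0.1032  0.0055 -0.0471] circ 0.1029 0.0057 0.009 world [ 0.5383 -0.0667  0.084 ]
plate 24211 ((0.5124777555465698, -0.09423106908798218), (0.2296629101037979, 0.21959473192691803), 42.47462463378906)
[ 0.43534966 -0.07512617  0.03676399] [ 0.11 -0.32 -1.36] yaw 7.73
```

View pics/wr12c.png

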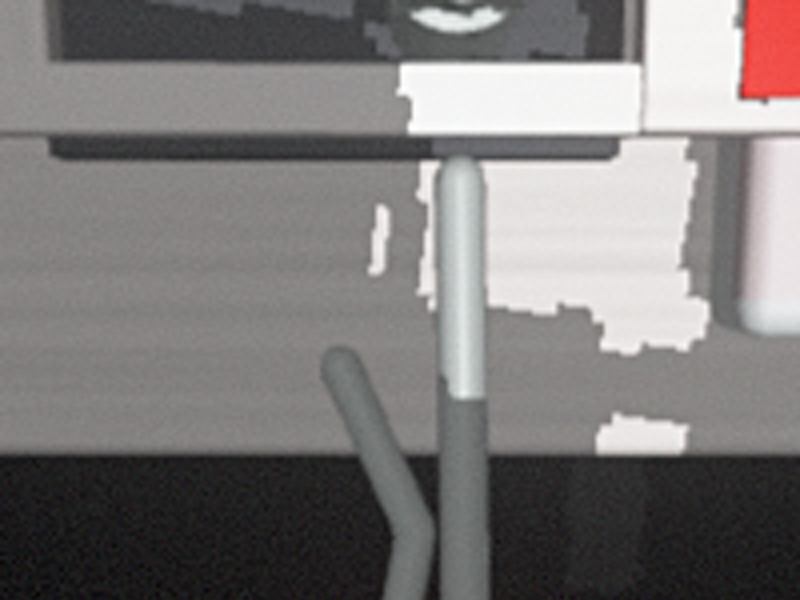

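The crop shows the leg tip at about (460,170), lined up with the stud centre at (460,15). Depth puts the stud at tool y 5.6 mm and the tip at 5.7 mm. I'll advance gently.

Emit:
{"method": "step_arm", "body": {
  "plan": [
    {"dp": [4,0,0],"rot": [0,0,0]},
    {"dp": [4,0,0],"rot": [0,0,0]},
    {"dp": [2,0,0.3],"rot": [0,0,0]},
    {"dp": [1,0,0],"rot": [0,0,0]}
  ]
}}

```text
time: 15.48
ee_pos: [0.4458, -0.0734, 0.0358]
ee_rot: [[0.991, 0.135, -0.0], [0.135, -0.991, 0.0], [-0.0, -0.0, -1.0]]
wrist_force: [-0.6, 0.1, -0.2]
grip_width: 0.0277
grasp_force: 29.9
```

Emit:
{"method": "step_arm", "body": {
  "plan": [
    {"dp": [1,0,0],"rot": [0,0,0]},
    {"dp": [1,0,0],"rot": [0,0,0]}
  ]
}}

```text
time: 15.72
ee_pos: [0.4476, -0.0733, 0.0358]
ee_rot: [[0.991, 0.134, -0.0], [0.134, -0.991, -0.0], [-0.0, 0.0, -1.0]]
wrist_force: [0.1, 0.1, -0.4]
grip_width: 0.0277
grasp_force: 29.9
```

Emit:
{"method": "step_arm", "body": {
  "plan": [
    {"dp": [1,0,0],"rot": [0,0,0]},
    {"dp": [1,0,0],"rot": [0,0,0]}
  ]
}}

```text
time: 15.98
ee_pos: [0.4494, -0.0731, 0.0358]
ee_rot: [[0.991, 0.134, -0.001], [0.134, -0.991, -0.0], [-0.001, 0.0, -1.0]]
wrist_force: [-1.8, -0.0, -0.0]
grip_width: 0.0277
grasp_force: 29.9
```

Emit:
{"method": "step_arm", "body": {
  "plan": [
    {"dp": [0.5,0,-0.5],"rot": [0,0,0]},
    {"dp": [0.5,0,0],"rot": [0,0,0]}
  ]
}}

```text
time: 16.23
ee_pos: [0.4506, -0.0729, 0.0364]
ee_rot: [[0.991, 0.134, -0.0], [0.134, -0.991, -0.0], [-0.0, 0.0, -1.0]]
wrist_force: [-0.7, -1.0, 0.3]
grip_width: 0.0273
grasp_force: 29.9
```

Emit:
{"method": "step_arm", "body": {
  "plan": [
    {"dp": [0.5,0,0],"rot": [0,0,0]},
    {"dp": [0.5,0,0],"rot": [0,0,0]}
  ]
}}

```text
time: 16.48
ee_pos: [0.4521, -0.0728, 0.0366]
ee_rot: [[0.991, 0.134, 0.001], [0.134, -0.991, -0.0], [0.001, 0.0, -1.0]]
wrist_force: [-0.8, -0.3, 1.0]
grip_width: 0.0277
grasp_force: 29.9
```

Emit:
{"method": "step_arm", "body": {
  "plan": [
    {"dp": [1,0,0],"rot": [0,0,0]},
    {"dp": [1,0,0],"rot": [0,0,0]},
    {"dp": [1,0,0],"rot": [0,0,0]}
  ]
}}

```text
time: 16.85
ee_pos: [0.4548, -0.0723, 0.0364]
ee_rot: [[0.991, 0.134, 0.0], [0.134, -0.991, -0.0], [0.0, 0.0, -1.0]]
wrist_force: [-0.2, 0.7, 1.1]
grip_width: 0.0275
grasp_force: 29.9
```

Emit:
{"method": "step_arm", "body": {
  "plan": [
    {"dp": [1,0,0],"rot": [0,0,0]},
    {"dp": [1,0,0],"rot": [0,0,0]},
    {"dp": [1,0,0],"rot": [0,0,0]}
  ]
}}

```text
time: 17.23
ee_pos: [0.4576, -0.0719, 0.0364]
ee_rot: [[0.991, 0.134, 0.0], [0.134, -0.991, -0.0], [0.0, 0.0, -1.0]]
wrist_force: [-0.3, -0.2, 1.7]
grip_width: 0.0276
grasp_force: 29.9
```

Emit:
{"method": "step_arm", "body": {
  "plan": [
    {"dp": [1.5,0,0],"rot": [0,0,0]},
    {"dp": [1.5,0,0],"rot": [0,0,0]},
    {"dp": [1.5,0,0],"rot": [0,0,0]}
  ]
}}

```text
time: 17.6
ee_pos: [0.4621, -0.0713, 0.0363]
ee_rot: [[0.991, 0.134, -0.0], [0.134, -0.991, -0.0], [-0.0, 0.0, -1.0]]
wrist_force: [-0.6, 0.7, 1.4]
grip_width: 0.0274
grasp_force: 29.9
```

```bash
python3 rel.py wr13|grep -v plate;python3 - <<'E'
from h import *
c=load('wr13');K=c['mtx'];z=c['range_z'];v,u=np.mgrid[:420,:560]
P=np.stack([(u-K[0,2])/K[0,0]*z,-(v-K[1,2])/K[1,1]*z,-z],-1)
he=c['hand_eye'];T=P@he[:3,:3].T+he[:3,3]
m=(z>0)&(abs(T[...,1])<.02)&(T[...,0]>.01)&(T[...,2]>-.05)&(T[...,2]<-.03)
for x0 in range(14,110,8):
    k=m&(abs(T[...,0]-x0/1e3)<.003)
    if k.sum():print(x0,k.sum(),np.percentile(T[k][:,1],[0,50,100]).round(4),np.median(T[k][:,2]).round(4))
E
```

```text
tip pts 3252 xmax [0.0954 0.0954 0.0954 0.0954 0.0955] y [-0.024   0.0242] z -0.0206
stud top 1394 centre tool [ 0.0765  0.0057 -0.0476] circ 0.0765 0.0057 0.009 world [ 0.539  -0.0665  0.084 ]
[ 0.46239978 -0.07121977  0.03637223] [ 0.12 -0.39  1.35] yaw 7.73
14 850 [-0.02  0.    0.02] -0.0405
22 273 [-0.007   0.004   0.0095] -0.0374
30 266 [-0.0035  0.004   0.0094] -0.0371
38 281 [-0.0039  0.0039  0.0093] -0.0369
46 300 [-0.0071  0.0034  0.0093] -0.0367
54 313 [-0.0104  0.0034  0.0092] -0.0364
62 173 [-0.0089  0.0061  0.0091] -0.0364
70 405 [-0.0024  0.0056  0.0135] -0.0475
78 585 [-0.0032  0.0057  0.0143] -0.0477
86 102 [-0.0016  0.0057  0.013 ] -0.0474
```

Emit:
{"method": "step_arm", "body": {
  "plan": [
    {"dp": [3,0,-0.5],"rot": [0,0,0]},
    {"dp": [3,-0.1,0],"rot": [0,0,0]},
    {"dp": [3,0,0],"rot": [0,0,0]},
    {"dp": [3,-0.1,0],"rot": [0,0,0]}
  ]
}}

```text
time: 18.15
ee_pos: [0.474, -0.0694, 0.0368]
ee_rot: [[0.991, 0.134, -0.0], [0.134, -0.991, 0.0], [-0.0, -0.0, -1.0]]
wrist_force: [-0.1, -0.3, 0.7]
grip_width: 0.0276
grasp_force: 29.9
```

Emit:
{"method": "step_arm", "body": {
  "plan": [
    {"dp": [3,0,0],"rot": [0,0,0]},
    {"dp": [3,-0.1,0],"rot": [0,0,0]},
    {"dp": [3,0,0],"rot": [0,0,0]},
    {"dp": [2,0,0],"rot": [0,0,0]}
  ]
}}

```text
time: 18.65
ee_pos: [0.4848, -0.0678, 0.0367]
ee_rot: [[0.991, 0.134, -0.0], [0.134, -0.991, 0.0], [-0.0, -0.0, -1.0]]
wrist_force: [0.2, 0.3, 0.3]
grip_width: 0.0276
grasp_force: 29.9
```

Emit:
{"method": "step_arm", "body": {
  "plan": [
    {"dp": [2,0,0],"rot": [0,0,0]},
    {"dp": [1.5,0,0],"rot": [0,0,0]},
    {"dp": [1.5,0,0],"rot": [0,0,0]}
  ]
}}

```text
time: 19.02
ee_pos: [0.4892, -0.0669, 0.0366]
ee_rot: [[0.991, 0.135, -0.001], [0.135, -0.991, 0.0], [-0.001, -0.0, -1.0]]
wrist_force: [-1.7, 1.7, 0.3]
grip_width: 0.0275
grasp_force: 30.0
```

Emit:
{"method": "step_arm", "body": {
  "plan": [
    {"dp": [1.5,0,0],"rot": [0,0,0]},
    {"dp": [1.5,0,0],"rot": [0,0,0]},
    {"dp": [1,0,0],"rot": [0,0,0]}
  ]
}}

```text
time: 19.4
ee_pos: [0.4924, -0.0662, 0.0364]
ee_rot: [[0.991, 0.135, -0.003], [0.135, -0.991, 0.001], [-0.003, -0.001, -1.0]]
wrist_force: [-4.3, 1.7, 0.6]
grip_width: 0.0277
grasp_force: 30.0
```

Emit:
{"method": "step_arm", "body": {
  "plan": [
    {"dp": [1,0,0],"rot": [0,0,0]},
    {"dp": [1,0,0],"rot": [0,0,0]},
    {"dp": [1,0,0],"rot": [0,0,0]}
  ]
}}

```text
time: 19.77
ee_pos: [0.4968, -0.0657, 0.0368]
ee_rot: [[0.991, 0.135, 0.0], [0.135, -0.991, 0.001], [0.0, -0.0, -1.0]]
wrist_force: [-2.0, 4.1, -0.4]
grip_width: 0.0279
grasp_force: 30.0
```

Emit:
{"method": "step_arm", "body": {
  "plan": [
    {"dp": [1,0,0],"rot": [0,0,0]},
    {"dp": [1,0,0],"rot": [0,0,0]},
    {"dp": [1,0,0],"rot": [0,0,0]}
  ]
}}

```text
time: 20.15
ee_pos: [0.4977, -0.0656, 0.0362]
ee_rot: [[0.991, 0.135, -0.004], [0.135, -0.991, 0.0], [-0.004, -0.001, -1.0]]
wrist_force: [-6.0, 3.2, 1.1]
grip_width: 0.0279
grasp_force: 30.0
```

Emit:
{"method": "step_arm", "body": {
  "plan": [
    {"dp": [1,0,0],"rot": [0,0,0]},
    {"dp": [1,0,0],"rot": [0,0,0]},
    {"dp": [1,0,0],"rot": [0,0,0]}
  ]
}}

```text
time: 20.52
ee_pos: [0.5027, -0.0647, 0.0367]
ee_rot: [[0.991, 0.135, -0.0], [0.135, -0.991, 0.001], [0.0, -0.001, -1.0]]
wrist_force: [-2.7, 4.4, -0.5]
grip_width: 0.0275
grasp_force: 30.0
```

Emit:
{"method": "step_arm", "body": {
  "plan": [
    {"dp": [1,0,0],"rot": [0,0,0]},
    {"dp": [1,0,0],"rot": [0,0,0]},
    {"dp": [1,0,0],"rot": [0,0,0]}
  ]
}}

```text
time: 20.9
ee_pos: [0.5055, -0.0641, 0.0367]
ee_rot: [[0.991, 0.135, -0.0], [0.135, -0.991, 0.001], [-0.0, -0.001, -1.0]]
wrist_force: [-2.3, 5.7, -0.5]
grip_width: 0.0278
grasp_force: 30.0
```

Emit:
{"method": "step_arm", "body": {
  "plan": [
    {"dp": [1,0,0],"rot": [0,0,0]},
    {"dp": [1,0,0],"rot": [0,0,0]},
    {"dp": [1,0,0],"rot": [0,0,0]}
  ]
}}

```text
time: 21.28
ee_pos: [0.5084, -0.0635, 0.0367]
ee_rot: [[0.991, 0.135, -0.0], [0.135, -0.991, 0.001], [-0.0, -0.001, -1.0]]
wrist_force: [-1.7, 5.2, -0.3]
grip_width: 0.0274
grasp_force: 30.0
```

Emit:
{"method": "step_arm", "body": {
  "plan": [
    {"dp": [1,0,0],"rot": [0,0,0]},
    {"dp": [1,0,0],"rot": [0,0,0]}
  ]
}}

```text
time: 21.52
ee_pos: [0.5104, -0.0631, 0.0366]
ee_rot: [[0.991, 0.135, -0.0], [0.135, -0.991, 0.002], [-0.0, -0.002, -1.0]]
wrist_force: [-1.7, 5.9, -0.1]
grip_width: 0.0274
grasp_force: 30.0
```

```bash
cat > r2.py <<'E'
from h import *
import sys
c=snap('wrist',sys.argv[1]);K=c['mtx'];z=c['range_z'];v,u=np.mgrid[:420,:560]
P=np.stack([(u-K[0,2])/K[0,0]*z,-(v-K[1,2])/K[1,1]*z,-z],-1)
he=c['hand_eye'];T=P@he[:3,:3].T+he[:3,3]
m=(z>0)&(abs(T[...,1])<.03)&(T[...,0]>.01)&(T[...,0]<.1)&(T[...,2]>-.055)&(T[...,2]<-.03)
for x0 in range(10,86,6):
    k=m&(abs(T[...,0]-x0/1e3)<.003)
    if k.sum():print(x0,k.sum(),np.percentile(T[k][:,1],[0,50,100]).round(4),np.median(T[k][:,2]).round(4))
k=m&(T[...,2]<-.044)&(T[...,0]>.012);print('stud',k.sum(),T[k].mean(0).round(4),T[k].min(0).round(4),T[k].max(0).round(4))
s=r.observe();print(s['ee_pos'],s['wrist_force'])
E
python3 r2.py wr14
```

```text
10 746 [-0.0215  0.001   0.024 ] -0.0415
16 557 [-0.0129 -0.0005  0.0149] -0.0395
22 433 [-0.008   0.0047  0.0155] -0.047
28 574 [-0.006   0.0052  0.0159] -0.0473
34 668 [-0.0054  0.0053  0.0155] -0.0447
40 289 [-0.0087  0.0034  0.0088] -0.036
46 301 [-0.0125 -0.0039  0.0088] -0.0357
52 305 [-0.0161 -0.0077  0.0087] -0.0355
58 250 [-0.0168  0.0043  0.0087] -0.0352
64 177 [0.0029 0.0057 0.0086] -0.0351
70 160 [0.0029 0.0057 0.0086] -0.0348
76 168 [0.0024 0.0052 0.008 ] -0.0346
82 36 [0.0029 0.0052 0.008 ] -0.034
stud 1115 [ 0.0282  0.0072 -0.0473] [ 0.0121 -0.0013 -0.0497] [ 0.0367  0.0201 -0.0441]
[ 0.51072597 -0.06299922  0.03668709] [-1.29535606  5.6695326  -1.04015418]
```

Emit:
{"method": "step_arm", "body": {
  "plan": [
    {"dp": [0.7,0,0],"rot": [0,0,0]},
    {"dp": [0.7,0,0],"rot": [0,0,0]}
  ]
}}

```text
time: 21.82
ee_pos: [0.5116, -0.0628, 0.0366]
ee_rot: [[0.991, 0.135, -0.001], [0.135, -0.991, 0.002], [-0.001, -0.002, -1.0]]
wrist_force: [-2.6, 5.6, -0.9]
grip_width: 0.0273
grasp_force: 30.0
```

Emit:
{"method": "step_arm", "body": {
  "plan": [
    {"dp": [0.5,0,0],"rot": [0,0,0]},
    {"dp": [0.5,0,0],"rot": [0,0,0]}
  ]
}}

```text
time: 22.08
ee_pos: [0.5127, -0.0626, 0.0366]
ee_rot: [[0.991, 0.135, -0.001], [0.135, -0.991, 0.002], [-0.0, -0.002, -1.0]]
wrist_force: [-1.4, 6.5, -0.9]
grip_width: 0.0274
grasp_force: 30.0
```

Emit:
{"method": "step_arm", "body": {
  "plan": [
    {"dp": [0.4,0,0],"rot": [0,0,0]},
    {"dp": [0,0,0],"rot": [0,0,0]}
  ]
}}

```text
time: 22.32
ee_pos: [0.5138, -0.0625, 0.0368]
ee_rot: [[0.991, 0.135, 0.001], [0.135, -0.991, 0.002], [0.001, -0.002, -1.0]]
wrist_force: [-0.9, 6.4, -1.2]
grip_width: 0.0274
grasp_force: 30.0
```

Emit:
{"method": "step_arm", "body": {
  "plan": [
    {"dp": [0,0,0],"rot": [0,0,0]},
    {"dp": [0,0,0],"rot": [0,0,0]},
    {"dp": [0,0,0],"rot": [0,0,0]},
    {"dp": [0,0,0],"rot": [0,0,0]},
    {"dp": [0,0,0],"rot": [0,0,0]}
  ],
  "grip": 60
}}

```text
time: 22.95
ee_pos: [0.5134, -0.0644, 0.0369]
ee_rot: [[0.991, 0.134, 0.0], [0.134, -0.991, -0.0], [0.0, 0.0, -1.0]]
wrist_force: [-0.5, -0.2, -0.3]
grip_width: 0.0594
grasp_force: 0.0
```

Emit:
{"method": "step_arm", "body": {
  "plan": [
    {"dp": [0,0,-10],"rot": [0,0,0]},
    {"dp": [0,0,-30],"rot": [0,0,0]},
    {"dp": [0,0,-40],"rot": [0,0,0]},
    {"dp": [-30,0,-20],"rot": [0,0,0]},
    {"dp": [-20,0,0],"rot": [0,0,0]},
    {"dp": [0,0,0],"rot": [0,0,0]},
    {"dp": [0,0,0],"rot": [0,0,0]}
  ]
}}

```text
time: 23.82
ee_pos: [0.4645, -0.0706, 0.1372]
ee_rot: [[0.991, 0.135, 0.001], [0.135, -0.991, -0.0], [0.001, 0.0, -1.0]]
wrist_force: [-0.4, -0.3, 0.3]
grip_width: 0.0601
grasp_force: 0.0
```

Run:
```python
from h import *
n='wr15';c=snap('wrist',n);barz(n);W=cloud(c)
H,S,V=cv2.split(cv2.cvtColor(c['img'],cv2.COLOR_BGR2HSV))
ctr=np.array([.5476,-.1285]);t=np.radians(7.7);R=np.array([[np.cos(t),np.sin(t)],[-np.sin(t),np.cos(t)]])
D=(W[...,:2]-ctr)@R.T;z=W[...,2]
def rep(nm,m):print(nm,m.sum(),np.nanmedian(D[m],0).round(4),D[m].min(0).round(4),D[m].max(0).round(4),np.median(z[m]).round(4))
rg=(abs(D[...,0])<.08)&(D[...,1]>.03)&(D[...,1]<.13)
rep('orange top',rg&(H>8)&(H<28)&(S>120)&(z>.07))
rep('stud',rg&(abs(z-.084)<.003)&(S<90)&(np.hypot(D[...,0],D[...,1]-.063)<.015))
m=rg&(z>.068)&(z<.081)&(D[...,0]>.012)
for x0 in range(12,70,6):
    k=m&(abs(D[...,0]-x0/1e3)<.003)
    if k.sum():print(x0,k.sum(),np.percentile(D[k][:,1],[0,50,100]).round(4),np.median(z[k]).round(4))
rc=cv2.minAreaRect(D[rg&(H>8)&(H<28)&(S>120)&(z>.074)].astype(np.float32));print(rc)
cv2.imwrite('pics/fin.png',cv2.resize(c['img'][40:250,120:400],(800,600),interpolation=cv2.INTER_CUBIC))
print(r.observe()['ee_pos'],r.observe()['wrist_force'])
```

```text
wr15 -90 146 [0.0547 0.0556 0.0566]
wr15 -30 146 [0.0549 0.0558 0.0567]
wr15 60 169 [0.0566 0.0759 0.0774]
wr15 80 132 [0.0554 0.0569 0.0773]
wr15 100 143 [0.0552 0.056  0.0568]
orange top 6087 [-0.0503  0.0631] [-0.0798  0.03  ] [-0.0096  0.1288] 0.2672
stud 490 [-0.0005  0.0626] [-0.0089  0.0539] [0.0084 0.0712] 0.084
12 61 [0.061  0.0662 0.075 ] 0.0734
18 143 [0.061  0.0662 0.0779] 0.0735
24 137 [0.061  0.0662 0.0807] 0.0736
30 141 [0.0603 0.0662 0.0836] 0.0736
36 96 [0.0604 0.064  0.0836] 0.0739
42 77 [0.0604 0.0633 0.0662] 0.0741
48 71 [0.0605 0.0627 0.0655] 0.074
54 58 [0.0605 0.0631 0.0655] 0.0742
((-0.04456048086285591, 0.07938321679830551), (0.0698680654168129, 0.09858180582523346), 0.7176860570907593)
[ 0.46445991 -0.07049433  0.136973  ] [-0.15613755 -0.14077952  0.14690763]
```

View pics/fin.png

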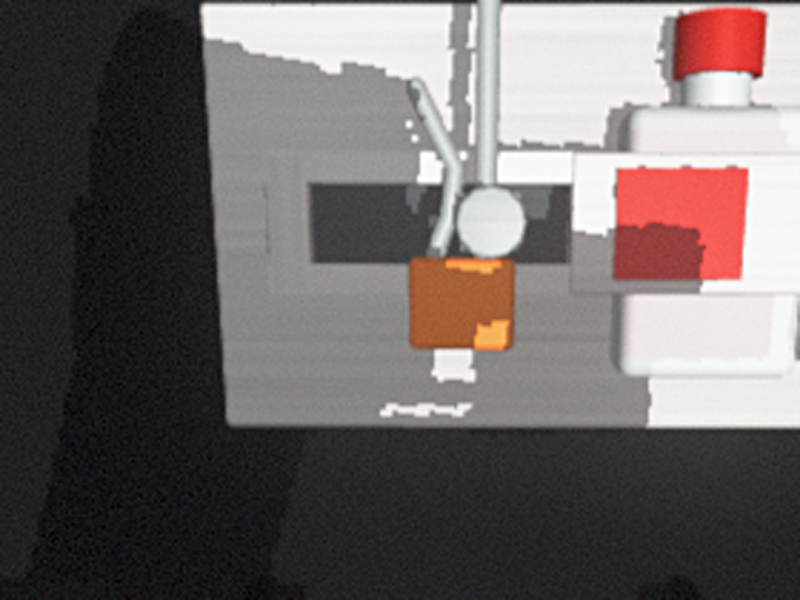

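The crop shows the grip (460,300) touching the stud (490,222). The straight leg runs through the hole, and the sprung leg is snapped past and hugging the stud.

```bash
python3 -c "
from bench import r
print(r.hand_in())"
```

```text
the job is handed in; nothing more can be done
None
```

The bar is fully down and the clip sits home through the stud's cross-hole, released, with its sprung leg snapped past; wrist force never read above about 7 N, and I handed the job in at about 24 s with no verdict returned.

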